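# Reset a ratchet-propped document slope and lay it flat

### The arm

A 6-joint arm with a two-finger parallel gripper is mounted at the origin on the work surface. World frame = base frame: x ahead of the robot, y to its left, z up, the work surface at z = 0. Lengths are in m, angles in degrees, forces in N, time in s.
With the tool pointing down it reaches from about 0.35 to 0.875 m from the base axis. Payload 4.2 kg.
Tool frame: the origin (TCP) lies where the fingers leave the gripper's body, on its centre line; the fingertips stand 70 mm ahead of it and the grasp point (between the pads) lies 51 mm ahead of it; z points along the fingers, y is the direction in which the jaws open and shut (so a half turn about z gives the same grasp; the last joint's range is limited). The gripper opens to 87 mm and grips with 3 to 60 N. Pads are 19 mm wide; open, the fingers measure 117 mm over their backs; the gripper's body (75 mm by 190 mm) begins 51 mm behind the grasp point.
Start: joints at [89.989, 22.042, 0.453, 0, -68.411, -14.817], TCP at [0.16, 0.604, 0.292] pointing down, gripper open.
Joint ranges: [-179.83, 179.83], [-69.29, 118.12], [-61.27, 80.66], [-181.25, 117.63], [-171.15, -9.14], [-177.46, 177.46]. Speed limits (degrees/s): [159.86, 159.86, 180, 180, 180, 180].

### API

Orientations are given as a 3x3 rotation matrix whose columns are the frame's x, y, z axes.
In Python, from station import sense, capture, camera_model, finish_job gives the robot as it stands.
- The arm moves only by the shell command python3 -m inch 'ROWS'. ROWS is JSON, a list of rows, each an object with "hand": the closure, from 0 (fully open) to 1 (shut); "slide": the shift along the world's x, y, z in cm, a list of three; "yaw": the turn about the world's z in rad. A call has 1 to 10 rows; each row is the pose to reach, as a shift and turn from the pose commanded when the call began; what a row does not reach only later rows make up. A row lasts 1/8 s, in which the tool goes at most 62.5 mm and 10.7 degrees, less where a joint would pass 70% of its speed; a pose out of reach is approached as far as the arm can. A call with a gripper value outside its range is refused whole. The fingers move at their own pace and stop on an object; the grip force is fixed at half the most. Time passes only in rows, so rows that repeat a pose let the fingers close. It gives the time, the measured TCP pose, the force and the opening at its end, in the units of the state.
- sense(): the state, without advancing time (a new reading comes with each control period).
- capture(name): name is "side" or "top"; returns the picture (480x640x3 uint8, blue, green, red); there is no depth.
- camera_model(name): a dict with "mtx" (3x3 intrinsics, pixels), "xyz" and "orientation" of the camera in the world. Camera axes: x right, y up, looking along -z (the intrinsics and any distortion apply to the point x, -y, -z); pixel columns grow to the right and rows downward; lengths in m; the calibration is good to about 2 mm. A picture is of the moment at which its call begins. camera_model takes no time and is no camera call.
- finish_job(): hands the job in, once; it reports no verdict.
The state is a dict: "time_s": time; "joints": joint angles; "joint_velocities": joint speeds; "effort": joint torques, N m; "tcp_pos": TCP position; "ee_rot": TCP orientation; "wrist_force": force on the tool from outside, world axes, zero at the start; "moment": the same for the moment, N m; "gripper_width": opening from 0.0 (shut) to 1.0 (fully open).
Only numpy, scipy, OpenCV 4.12 (cv2) and the standard library are available. Lean on these libraries where they do the work, as an engineer would, in place of code of your own. Each camera call takes 0.05 s, during which the arm holds its last target. There are 200 camera calls.

### The job

Someone has left the tape dispenser under the propped document slope: take it out from under the board and set it down upright on the floor of the open desk tray. Then lay the board fully flat: its ratchet only lets it go up, so raise it by its bar through the remaining notches and past the top one until the pawl tips back off the teeth, then lower it gently by hand and let go. Leave the carton, mug and bottle where they stand.

Things in the scene. Friction and masses are not known exactly. Their poses are not given: they have to be found in the camera images.
- stand: Grey steel stand, fixed to the desk; origin on the desk below the hinge. Axes as stand_hinge. Two low rails (18 mm high, inner faces 98 mm either side of the middle) run from the hinge 155 mm towards -x, bare desk between. At y 104 to 164 mm: the toothed quadrant and, at x = -85 mm, the upright pawl on its post (up to 130 mm high).
- stand_hinge (a point): Middle of the hinge axis of the board, 72 mm above the desk. x is level, from the board's free edge towards the hinge (roughly to the left of the robot, world +y, give or take 0.33 rad), y along the hinge axis, z up.
- board (a joint): Tilt of the board, rad: 0 flat, grows as the free edge rises, stop at 1.36. Notches hold it at 0.21, 0.38, 0.56, 0.73, 0.91; it starts at 0.56 or 0.73. From 1.0 to 1.13 a pin tips the pawl back: raise to about 1.22 at under 1 rad/s (far faster may throw the pawl off early), then it can be lowered. Below 0.4 the pawl is pushed back, at flat it is set again. Damped hinge: 2 to 6 N at the bar.
- board_bar (a point): Middle of the round pull bar (16 mm thick, 160 mm long, along y) 230 mm from the hinge axis: at tilt a it is 230*cos(a) mm before and 230*sin(a) mm above the axis. x points from bar to hinge. The plywood board (200 mm wide, 10 thick, 170 long, centre plane 15 mm below the axis when flat) begins 55 mm behind it; between them a gap, with two 12 mm arms 75 mm either side of the middle.
- pawl (a joint): Lean of the pawl, rad: about 0.07 to 0.24 leaning on the teeth (holding the board, or set for use), 0 upright, -0.35 tipped back off the teeth. Its own weight (a steel disc near its pivot) keeps it on either side.
- dispenser_center (a point): Centre of the black tape dispenser (loose, 0.26 to 0.49 kg), 31 mm above its underside. 110 mm long (x), 42 wide (y), base 22 high; raised middle 64 mm long, 42 wide, 62 high: grip that across y. Starts on the desk under the bar, 148 to 168 mm before the hinge, its x within 0.25 rad of the stand's x. Bar and board above it leave room only for a hand leaning about 40 degrees, fingers along +x.
- dispenser: The tape dispenser as a whole: axes as dispenser_center, origin at the centre of its underside. Too high to stay under the flat board (whose underside is 52 mm above the desk).
- tray: Open grey plastic desk tray, fixed, 200 mm (x) by 160 mm (y) outside, walls 5 mm thick and 45 mm high, floor 5 mm thick. Origin at the centre of its underside. To the left (+y) or right (-y) of the stand, the carton on the other side.
- carton: Cardboard carton 160 (x) by 130 (y) by 90 mm high, origin at the centre of its underside. Leave alone.
- mug: White mug, 80 mm wide, 95 mm high, handle at its +y, origin at the centre of its underside. Leave alone.
- bottle: White bottle with black cap, 60 mm wide, 160 mm high, origin at the centre of its underside. Leave alone.
Things that resemble listed ones, but are neither listed nor needed, are in the scene too. What is shaped like the dispenser but turquoise or yellow is not meant.

How it is judged:
By the outcome, as a careful person would: the job done as asked, in the order asked, and still so for the second after the job is handed in, with the robot touching nothing.
It also fails if it takes over 72 s, if anything falls off the work surface, if the arm or the gripper's body presses on something with over 40 N, if the wrist force passes 120 N, or if a joint passes its speed limit or range.

## Working session

There is one attempt and no reset: what is moved stays moved. The work goes in short steps, Python scripts to look and compute and a shell command to move; the robot and the scene stay as the last step left them, time stands still between calls to the robot, and variables do not carry over. Pictures are saved under pics/ and viewed, about 8 in all and at most 12, crops included, and the job is handed in when it is done.

```bash
mkdir -p pics; ls; cat > h.py <<'E'
import numpy as np, cv2
from station import sense, capture, camera_model, finish_job
def ray(cam,px):
    m=camera_model(cam); K=np.array(m["mtx"]); d=m.get("distortion",m.get("dist"))
    R=np.array(m["orientation"]); o=np.array(m["xyz"])
    p=cv2.undistortPoints(np.array([[px]],float),K,None if d is None else np.array(d,float))[0,0]
    v=R@np.array([p[0],-p[1],-1.]); return o,v/np.linalg.norm(v)
def onz(cam,px,z):
    o,v=ray(cam,px); return o+v*(z-o[2])/v[2]
def tri(pa,pb,ca="top",cb="side"):
    o1,v1=ray(ca,pa); o2,v2=ray(cb,pb)
    s=np.linalg.lstsq(np.c_[v1,-v2],o2-o1,rcond=None)[0]
    a,b=o1+s[0]*v1,o2+s[1]*v2; return (a+b)/2,np.linalg.norm(a-b)
def proj(cam,P):
    m=camera_model(cam); R=np.array(m["orientation"]); c=R.T@(np.array(P)-np.array(m["xyz"]))
    d=m.get("distortion",m.get("dist"))
    return cv2.projectPoints(np.array([[c[0],-c[1],-c[2]]]),np.zeros(3),np.zeros(3),np.array(m["mtx"]),None if d is None else np.array(d,float))[0].ravel()
E
python3 - <<'E'
from h import *
for c in("top","side"):
    cv2.imwrite(f"pics/{c}0.png",capture(c)); print(c,camera_model(c))
s=sense(); print(s)
E
```

```text
pics
top {'mtx': array([[471.0609536 ,   0.        , 325.3436283 ],
       [  0.        , 471.0609536 , 243.57329961],
       [  0.        ,   0.        ,   1.        ]]), 'xyz': array([ 0.40695851, -0.0123635 ,  1.03400193]), 'orientation': array([[ 0.02501363,  0.97710573, -0.21127874],
       [-0.99968135,  0.02373113, -0.00860396],
       [-0.00339309,  0.21142663,  0.97738798]])}
side {'mtx': array([[611.54486752,   0.        , 322.16490838],
       [  0.        , 611.54486752, 244.58455613],
       [  0.        ,   0.        ,   1.        ]]), 'xyz': array([0.58287798, 0.97131945, 1.0209943 ]), 'orientation': array([[-0.99965054,  0.01987132, -0.01743376],
       [-0.02631877, -0.68638685,  0.72676021],
       [ 0.00247538,  0.72696507,  0.68666998]])}
{'time_s': 0.1, 'joints': array([ 8.99874630e+01,  2.20860763e+01,  3.89272660e-01, -2.17438067e-02,
       -6.84123399e+01, -1.48167481e+01]), 'joint_velocities': array([ 0.04217715, -0.16485798,  0.09456849,  0.09081323, -0.04627599,
       -0.02580174]), 'effort': array([ 6.85736704e-04, -3.91687202e+01,  1.87937075e+01,  4.23189551e+00,
        1.34630338e-02, -6.99294924e-05]), 'tcp_pos': array([0.15984856, 0.60381032, 0.29129243]), 'ee_rot': array([[ 9.66656892e-01, -2.56074848e-01, -3.53298000e-04],
       [-2.56075050e-01, -9.66655027e-01, -1.90481094e-03],
       [ 1.46256882e-04,  1.93176942e-03, -9.99998123e-01]]), 'wrist_force': array([-0.22774367, -0.61554133,  0.08708844]), 'moment': array([-0.03109279, -0.08225402,  0.01896808]), 'gripper_width': 0.9981485892337345}
```

View pics/top0.png

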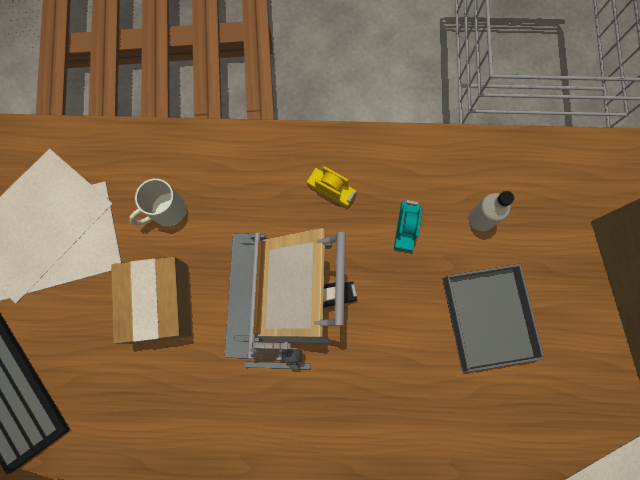

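View pics/side0.png

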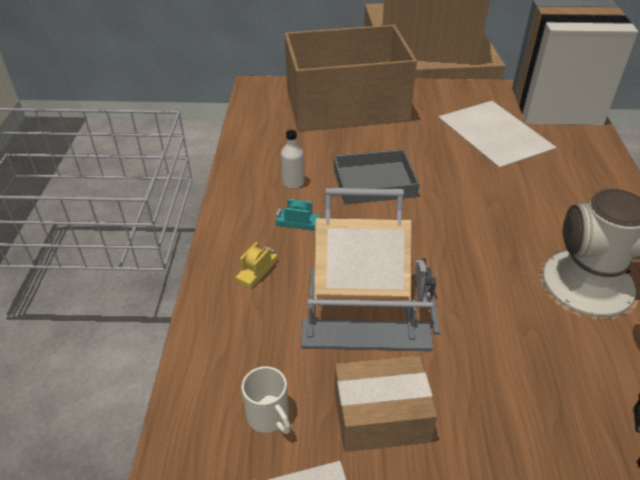

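Candidates for the dispenser: black one under the bar at top (340,293), turquoise (408,226), yellow (332,187). The black one is meant. The tray is at top (492,318), the carton at (146,300). Checking with a close crop, plus rough triangulation.

```bash
python3 - <<'E'
from h import *
t=cv2.imread("pics/top0.png"); s=cv2.imread("pics/side0.png")
a=cv2.resize(t[220:375,220:370],None,fx=3.8,fy=3.8,interpolation=cv2.INTER_CUBIC)[:589]
b=cv2.resize(s[180:355,290:445],None,fx=1.45*0+2.2,fy=2.2,interpolation=cv2.INTER_CUBIC)
c=np.zeros((600,800,3),np.uint8)
a=cv2.resize(t[220:375,220:370],None,fx=3.,fy=3.,interpolation=cv2.INTER_CUBIC); c[:a.shape[0],:a.shape[1]]=a
b=b[:, :350]; c[:b.shape[0],450:450+b.shape[1]]=b[:,:350]
cv2.imwrite("pics/crop0.png",c)
A,e1=tri((340,235),(327,191)); B,e2=tri((340,323),(402,191))
print("bar",A,B,e1,e2)
# tray rim & floor
for p in [(444,278),(521,265),(542,355),(466,371)]: print("tray rim",onz("top",p,.045))
E
```

```text
bar [ 0.59722436 -0.03063169  0.22800738] [ 0.44296487 -0.03311492  0.22997253] 2.9895483585036058e-06 0.003116147723426955
tray rim [ 0.55243759 -0.2561487   0.045     ]
tray rim [ 0.58428741 -0.42030157  0.045     ]
tray rim [ 0.3989373  -0.45142013  0.045     ]
tray rim [ 0.36343951 -0.29534728  0.045     ]
```

View pics/crop0.png

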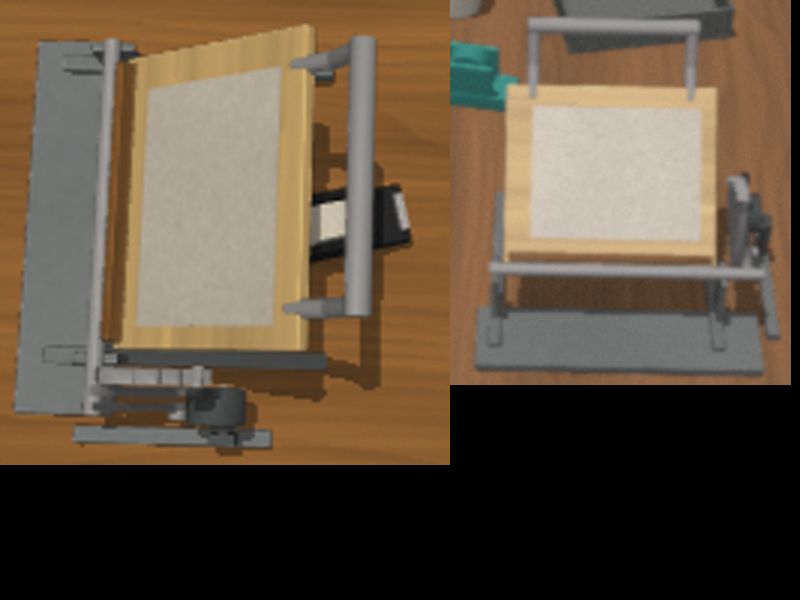

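```bash
cat >> h.py <<'E'
E
python3 - <<'E'
from h import *
f=lambda x,y:(220+x/3,220+y/3); g=lambda x,y:(290+(x-450)/2.2,180+y/2.2)
A,e1=tri(f(363,37),g(529,24)); B,e2=tri(f(360,315),g(698,27)); print("bar",A,B,e1,e2)
H,e3=tri(f(111,42),g(491,268)); J,e4=tri(f(92,414),g(768,273)); print("hinge",H,J,e3,e4)
for n,P,Q in(("bar",A,B),("hinge",H,J)):
    d=(Q-P)[:2]; d/=np.linalg.norm(d); print(n,"y axis",d,"x axis",(-d[1],d[0]), "len",np.linalg.norm(Q-P), "yaw of x from world y",np.arctan2(d[1],-d[0])*-1)
for p in((406,184),(411,246),(312,188),(312,262)): print("disp",f(*p),onz("top",f(*p),.022),onz("top",f(*p),.0))
E
```

```text
bar [ 0.60081688 -0.03207282  0.22755849] [ 0.44044635 -0.03339181  0.22630007] 0.0027145234169046357 0.001800856216621676
hinge [0.63091934 0.13996978 0.07336076] [0.37566501 0.1389288  0.07372908] 0.0014816269110911671 0.006591479103789035
bar y axis [-0.99996618 -0.00822436] x axis (np.float64(0.008224360705449964), np.float64(-0.9999661793735759)) len 0.16038088770807127 yaw of x from world y 0.008224453424381288
hinge y axis [-0.99999168 -0.00407818] x axis (np.float64(0.004078178355095947), np.float64(-0.9999916841960756)) len 0.25525672065038546 yaw of x from world y 0.004078189659577406
disp (355.33333333333337, 281.3333333333333) [ 0.54386608 -0.07030479  0.022     ] [ 0.54684232 -0.07156438  0.        ]
disp (357.0, 302.0) [ 0.49947186 -0.07438406  0.022     ] [ 0.50148302 -0.07573233  0.        ]
disp (324.0, 282.6666666666667) [ 0.53930925 -0.00271473  0.022     ] [ 0.54218643 -0.00250498  0.        ]
disp (324.0, 307.3333333333333) [ 0.486382 -0.004071  0.022   ] [ 0.4881086  -0.00389073  0.        ]
```

Tilt is about 0.73 and the stand lines up with world +y. The moves don't allow leaning the hand, and the body of a vertical hand would hit the bar. So I'll first lift the bar to the top holding notch (0.91), where a vertical hand can reach the dispenser's free end.

```bash
python3 -m inch '[{"hand":0.5,"slide":[3,-5,2],"yaw":0.1},{"hand":0.5,"slide":[6,-10,4],"yaw":0.2},{"hand":0.5,"slide":[9,-15,6],"yaw":0.258},{"hand":0.5,"slide":[12,-20,8],"yaw":0.258},{"hand":0.5,"slide":[15,-25.5,10],"yaw":0.258},{"hand":0.5,"slide":[18,-31,10],"yaw":0.258},{"hand":0.5,"slide":[21,-36.5,10],"yaw":0.258},{"hand":0.5,"slide":[24,-42,10],"yaw":0.258},{"hand":0.5,"slide":[27,-47,10],"yaw":0.258},{"hand":0.5,"slide":[30,-52.5,10],"yaw":0.258}]'; python3 -m inch '[{"hand":0.5,"slide":[3,-5.6,0],"yaw":0},{"hand":0.5,"slide":[6,-11.2,0],"yaw":0},{"hand":0.5,"slide":[6,-11.2,0],"yaw":0},{"hand":0.5,"slide":[6,-11.2,0],"yaw":0}]'; python3 -c "
from h import *
s=sense();print(s['ee_rot'].round(3),s['joints'].round(0))"
```

```text
time_s: 1.35
tcp_pos: [0.4603, 0.0774, 0.3921]
ee_rot: [[1.0, -0.0, -0.0], [-0.0, -1.0, 0.0], [-0.0, -0.0, -1.0]]
wrist_force: [1.0, 0.5, 0.5]
gripper_width: 0.502
time_s: 1.85
tcp_pos: [0.5196, -0.0329, 0.3916]
ee_rot: [[1.0, -0.002, -0.001], [-0.002, -1.0, 0.0], [-0.001, -0.0, -1.0]]
wrist_force: [-0.5, 0.3, 0.5]
gripper_width: 0.5
[[ 1.    -0.002 -0.001]
 [-0.002 -1.     0.   ]
 [-0.001 -0.    -1.   ]] [ 14.   9.  -4.  -0. -78.  76.]
```

```bash
python3 -m inch '[{"hand":0.5,"slide":[0,0,-3],"yaw":0},{"hand":0.5,"slide":[0,0,-6],"yaw":0},{"hand":0.5,"slide":[0,0,-8.5],"yaw":0},{"hand":0.5,"slide":[0,0,-10.5],"yaw":0},{"hand":0.5,"slide":[0,0,-11.3],"yaw":0},{"hand":0.5,"slide":[0,0,-11.3],"yaw":0},{"hand":0.8,"slide":[0,0,-11.3],"yaw":0},{"hand":0.9,"slide":[0,0,-11.3],"yaw":0},{"hand":1,"slide":[0,0,-11.3],"yaw":0},{"hand":1,"slide":[0,0,-11.3],"yaw":0}]'; python3 - <<'E'
from h import *
a=capture("top");b=capture("side")
c=np.zeros((480,800,3),np.uint8); c[:,:400]=cv2.resize(a[200:380,200:350],(400,480)); c[:,400:]=cv2.resize(b[150:330,280:430],(400,480))
cv2.imwrite("pics/g1.png",c)
E
```

```text
time_s: 3.1
tcp_pos: [0.52, -0.0323, 0.2792]
ee_rot: [[1.0, -0.001, 0.001], [-0.001, -1.0, 0.001], [0.001, -0.001, -1.0]]
wrist_force: [0.0, 2.6, -0.1]
gripper_width: 0.177
```

View pics/g1.png

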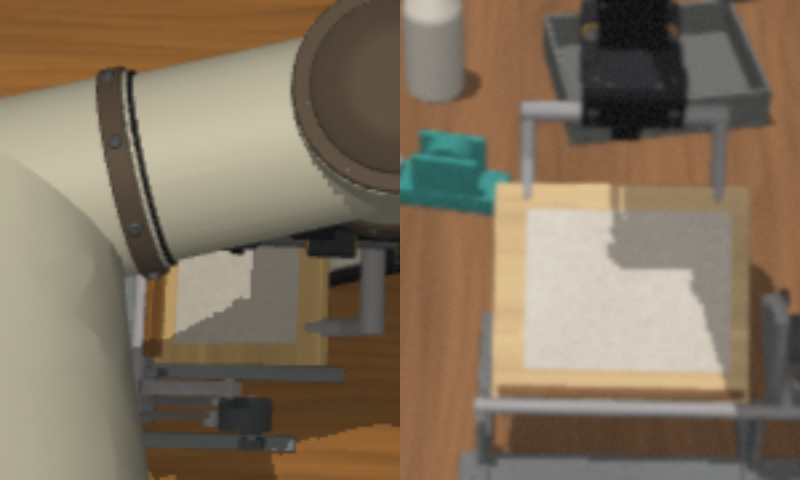

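```bash
python3 - <<'E'
from h import *
b=capture("side")
cv2.imwrite("pics/g2.png",b[0:340,250:640])
E
```

```text
(no output)
```

View pics/g2.png

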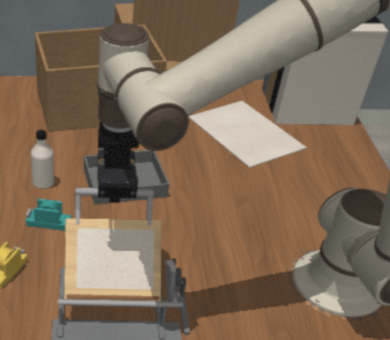

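```bash
python3 - <<'E'
from h import *
print(tri((337,235),(374,34)))
o,v=ray("side",(412,126))
for y in(.05,.1,.15): print(o+v*(y-o[1])/v[1])
o,v=ray("side",(367,165)) # hand body/wrist junction
for y in(-.06,-.03,0): print(o+v*(y-o[1])/v[1])
E
```

```text
(array([ 0.5183855 , -0.02022287,  0.57228023]), np.float64(0.004943462742775252))
[0.44894494 0.05       0.43928853]
[0.45621349 0.1        0.4708577 ]
[0.46348203 0.15       0.50242687]
[ 0.51571842 -0.06        0.27477118]
[ 0.51767202 -0.03        0.29647803]
[0.51962562 0.         0.31818487]
```

The link beside the wrist sits on the +y side and low, so room will be tight even at 0.91. I'll raise to that notch first, then check the clearance.

```bash
python3 -m inch '[{"hand":1,"slide":[0,0.63,0.67],"yaw":0},{"hand":1,"slide":[0,1.28,1.32],"yaw":0},{"hand":1,"slide":[0,1.96,1.94],"yaw":0},{"hand":1,"slide":[0,2.66,2.53],"yaw":0},{"hand":1,"slide":[0,3.39,3.1],"yaw":0},{"hand":1,"slide":[0,3.95,3.5],"yaw":0},{"hand":1,"slide":[0,3.95,3.5],"yaw":0}]';  python3 -m inch '[{"hand":1,"slide":[0,-0.56,-0.4],"yaw":0},{"hand":1,"slide":[0,-0.93,-0.68],"yaw":0},{"hand":1,"slide":[0,-1.0,-0.75],"yaw":0},{"hand":1,"slide":[0,-1.0,-0.75],"yaw":0}]'
```

```text
time_s: 4.12
tcp_pos: [0.5198, 0.0068, 0.3153]
ee_rot: [[1.0, -0.0, 0.001], [-0.0, -1.0, -0.001], [0.001, 0.001, -1.0]]
wrist_force: [0.9, -4.3, 1.5]
gripper_width: 0.173
time_s: 4.62
tcp_pos: [0.5199, -0.0037, 0.3074]
ee_rot: [[1.0, -0.002, 0.001], [-0.002, -1.0, 0.0], [0.001, -0.0, -1.0]]
wrist_force: [-0.0, -4.5, 5.6]
gripper_width: 0.174
```

```bash
python3 -m inch '[{"hand":0.6,"slide":[0,0,0],"yaw":0},{"hand":0.5,"slide":[0,0,0],"yaw":0},{"hand":0.5,"slide":[0,0,2],"yaw":0},{"hand":0.5,"slide":[0,0,5],"yaw":0},{"hand":0.5,"slide":[0,-5,5],"yaw":0},{"hand":0.3,"slide":[0,-10,5],"yaw":0},{"hand":0,"slide":[0,-15,5],"yaw":0},{"hand":0,"slide":[0,-19,2],"yaw":0},{"hand":0,"slide":[0,-19,-4],"yaw":0},{"hand":0,"slide":[0,-19,-10],"yaw":0}]';  python3 -m inch '[{"hand":0,"slide":[0,0,-5],"yaw":0},{"hand":0,"slide":[0,0,-9],"yaw":0},{"hand":0,"slide":[0,0,-9],"yaw":0}]'; python3 - <<'E'
from h import *
a=capture("top");b=capture("side")
cv2.imwrite("pics/ta.png",a);cv2.imwrite("pics/sa.png",b)
c=np.zeros((600,800,3),np.uint8); c[:,:400]=cv2.resize(a[150:400,235:402],(400,600)); c[:,400:]=cv2.resize(b[60:310,280:447],(400,600))
cv2.imwrite("pics/g3.png",c)
E
```

```text
time_s: 5.88
tcp_pos: [0.5196, -0.1934, 0.2048]
ee_rot: [[1.0, -0.003, 0.001], [-0.003, -1.0, 0.001], [0.001, -0.001, -1.0]]
wrist_force: [0.8, -0.0, -0.0]
gripper_width: 0.96
time_s: 6.25
tcp_pos: [0.5177, -0.1927, 0.1133]
ee_rot: [[1.0, -0.001, -0.008], [-0.001, -1.0, 0.001], [-0.008, -0.001, -1.0]]
wrist_force: [-1.0, -0.9, 1.1]
gripper_width: 0.999
```

View pics/g3.png

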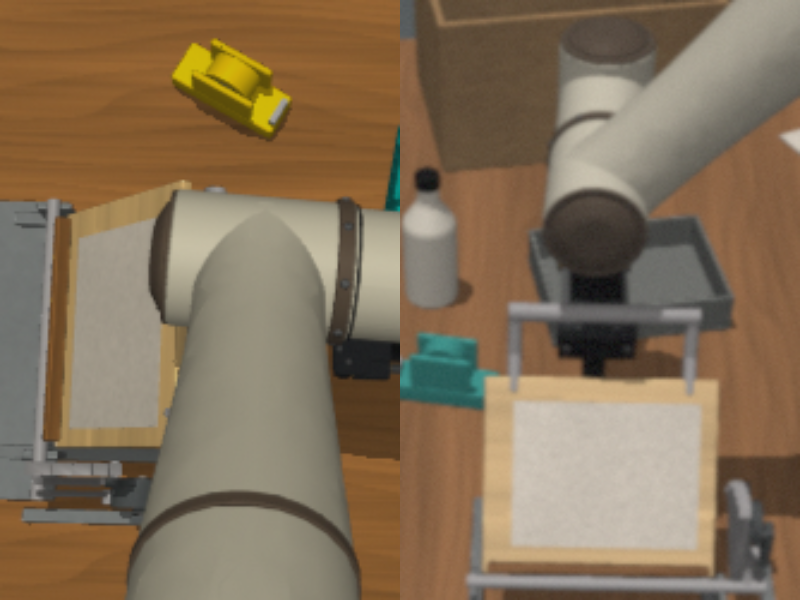

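```bash
python3 - <<'E'
from h import *
print("disc",tri((235+152*.4175,150+252/2.4),(280+197*.4175,60+233/2.4)))
f=lambda x,y:(280+(x-400)*.4175,60+y/2.4); g=lambda x,y:(235+x*.4175,150+y/2.4)
P,e=tri(g(152,252),f(597,233))
# disc bottom/top in side at same y
for q in(f(597,275),f(597,190),f(545,233),f(648,233)):
    o,v=ray("side",q); print("rim",o+v*(P[1]-o[1])/v[1])
print("bar top left px tri", [onz("side",f(*q),.254) for q in((512,311),(697,314))])
# tube near edge/far edge of the link and forearm bottom
E
```

```text
disc (array([0.53307185, 0.03255111, 0.36000847]), np.float64(0.003208578343634593))
rim [0.52958934 0.03255111 0.31923887]
rim [0.53336663 0.03255111 0.39885423]
rim [0.5717875  0.03255111 0.35868683]
rim [0.49207793 0.03255111 0.3603653 ]
bar top left px tri [array([ 0.59733426, -0.00236593,  0.254     ]), array([ 0.44168161, -0.00289776,  0.254     ])]
```

The board holds at 0.91. The link's underside is about 0.206 m above the TCP, so it passes above the bar (top at 0.262) if TCP z is about 0.075. A vertical hand can then grip the protruding base end. Next: yaw, descend and slide in.

```bash
python3 -m inch '[{"hand":0,"slide":[0,0,0],"yaw":-0.17},{"hand":0,"slide":[0,0,0],"yaw":-0.34},{"hand":0,"slide":[0,0,0],"yaw":-0.51},{"hand":0,"slide":[0,0,0],"yaw":-0.68},{"hand":0,"slide":[0,0,0],"yaw":-0.85},{"hand":0,"slide":[0,0,0],"yaw":-1.02},{"hand":0,"slide":[0,0,0],"yaw":-1.19},{"hand":0,"slide":[0,0,0],"yaw":-1.36},{"hand":0,"slide":[0,0,0],"yaw":-1.484},{"hand":0,"slide":[0,0,0],"yaw":-1.484}]'; python3 -m inch '[{"hand":0,"slide":[0,0,-2],"yaw":0},{"hand":0,"slide":[0.1,2,-3.8],"yaw":0},{"hand":0,"slide":[0.2,5,-3.8],"yaw":0},{"hand":0,"slide":[0.2,8,-3.8],"yaw":0},{"hand":0,"slide":[0.2,8,-3.8],"yaw":0}]'; python3 - <<'E'
from h import *
a=capture("top");b=capture("side")
c=np.zeros((600,800,3),np.uint8); c[:,:400]=cv2.resize(a[150:400,235:402],(400,600)); c[:,400:]=cv2.resize(b[60:310,280:447],(400,600))
cv2.imwrite("pics/g4.png",c)
E
```

```text
time_s: 7.6
tcp_pos: [0.5212, -0.1932, 0.1191]
ee_rot: [[0.088, -0.996, 0.005], [-0.996, -0.088, -0.0], [0.001, -0.005, -1.0]]
wrist_force: [-0.2, -0.6, 0.9]
gripper_width: 0.998
time_s: 8.22
tcp_pos: [0.5229, -0.1116, 0.0801]
ee_rot: [[0.091, -0.996, 0.003], [-0.996, -0.091, 0.0], [0.0, -0.003, -1.0]]
wrist_force: [0.2, -0.3, 0.3]
gripper_width: 0.998
```

View pics/g4.png

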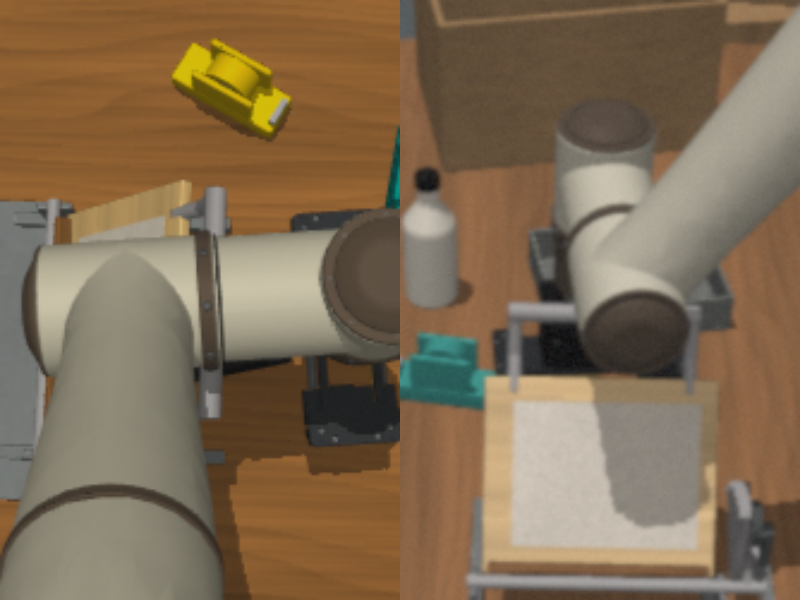

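The link passes over the bar without contact. Now slide in and grip the end.

```bash
python3 -m inch '[{"hand":0,"slide":[-0.1,2,-0.3],"yaw":0},{"hand":0,"slide":[-0.2,4,-0.4],"yaw":0},{"hand":0,"slide":[-0.2,4.9,-0.4],"yaw":0},{"hand":0,"slide":[-0.2,4.9,-0.4],"yaw":0},{"hand":1,"slide":[-0.2,4.9,-0.4],"yaw":0},{"hand":1,"slide":[-0.2,4.9,-0.4],"yaw":0},{"hand":1,"slide":[-0.2,4.9,-0.4],"yaw":0},{"hand":1,"slide":[-0.2,4.9,-0.4],"yaw":0},{"hand":1,"slide":[-0.2,4.9,-0.4],"yaw":0}]'
```

```text
time_s: 9.45
tcp_pos: [0.5201, -0.0642, 0.0748]
ee_rot: [[0.086, -0.996, 0.001], [-0.996, -0.086, -0.0], [0.0, -0.001, -1.0]]
wrist_force: [0.9, -0.4, 0.2]
gripper_width: 0.517
```

```bash
python3 -m inch '[{"hand":1,"slide":[0,0,0],"yaw":0},{"hand":1,"slide":[0,0,0],"yaw":0},{"hand":1,"slide":[0,-1,0],"yaw":0},{"hand":1,"slide":[0,-3,0],"yaw":0},{"hand":1,"slide":[0,-5.5,0],"yaw":0},{"hand":1,"slide":[0,-8,0],"yaw":0},{"hand":1,"slide":[0,-10.5,0],"yaw":0},{"hand":1,"slide":[0,-12.5,0],"yaw":0},{"hand":1,"slide":[0,-14,0],"yaw":0},{"hand":1,"slide":[0,-14,0],"yaw":0}]'; python3 -m inch '[{"hand":0.3,"slide":[0,0,0],"yaw":0},{"hand":0,"slide":[0,0,0],"yaw":0},{"hand":0,"slide":[0,0,1],"yaw":0},{"hand":0,"slide":[0,0,5],"yaw":0},{"hand":0,"slide":[0,0,10],"yaw":0},{"hand":0,"slide":[0,0,15],"yaw":0},{"hand":0,"slide":[0,-5,18],"yaw":0},{"hand":0,"slide":[0,-10,18],"yaw":0},{"hand":0,"slide":[0,-15,18],"yaw":0}]'; python3 - <<'E'
from h import *
a=capture("top");b=capture("side")
cv2.imwrite("pics/tb.png",a);cv2.imwrite("pics/sb.png",b)
c=np.zeros((480,800,3),np.uint8); c[:,:400]=cv2.resize(a[180:360,300:450],(400,480)); c[:,400:]=cv2.resize(b[130:310,280:430],(400,480))
cv2.imwrite("pics/g5.png",c)
E
```

```text
time_s: 10.7
tcp_pos: [0.5197, -0.2056, 0.0748]
ee_rot: [[0.085, -0.996, -0.0], [-0.996, -0.085, -0.001], [0.001, 0.0, -1.0]]
wrist_force: [0.5, -2.5, 0.1]
gripper_width: 0.489
time_s: 11.82
tcp_pos: [0.52, -0.355, 0.2565]
ee_rot: [[0.087, -0.996, 0.002], [-0.996, -0.087, -0.001], [0.001, -0.002, -1.0]]
wrist_force: [0.4, -0.1, -0.2]
gripper_width: 1.002
```

View pics/g5.png

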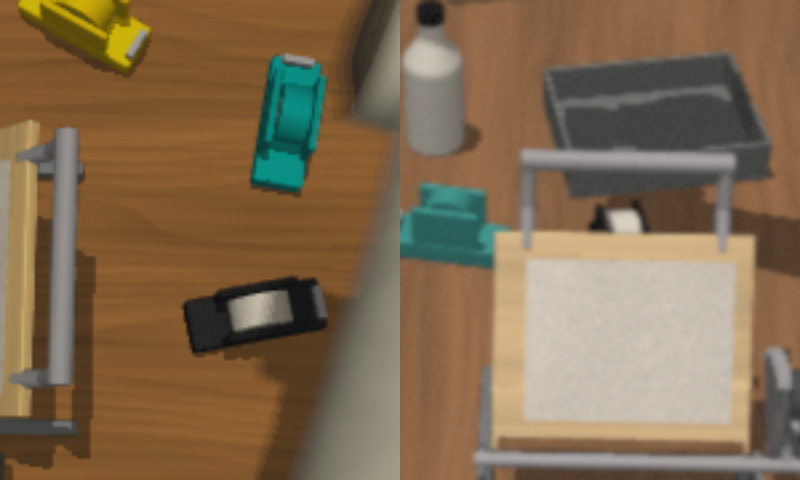

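```bash
python3 - <<'E'
from h import *
f=lambda x,y:(300+x/2.667,180+y/2.667)
P=[onz("top",f(*p),.022) for p in((185,300),(194,352),(328,325),(320,281))]
for p in P: print(p.round(4))
print("c",np.mean(P,0)); d=(P[0]+P[1]-P[2]-P[3])[:2]; d/=np.linalg.norm(d); print("x axis",d, np.arctan2(-d[0],d[1]))
E
```

```text
[ 0.5205 -0.1007  0.022 ]
[ 0.4791 -0.1081  0.022 ]
[ 0.5033 -0.2155  0.022 ]
[ 0.5386 -0.2097  0.022 ]
c [ 0.51035575 -0.15849761  0.022     ]
x axis [-0.1915249   0.98148775] 0.19271557691576705
```

```bash
python3 -m inch '[{"hand":0,"slide":[0,5,0],"yaw":0.1},{"hand":0,"slide":[-0.5,10,0],"yaw":0.1},{"hand":0,"slide":[-1,15,0],"yaw":0.1},{"hand":0,"slide":[-1,19.6,-2],"yaw":0.1},{"hand":0,"slide":[-1,19.6,-6],"yaw":0.1},{"hand":0,"slide":[-1,19.6,-11],"yaw":0.1},{"hand":0,"slide":[-1,19.6,-15],"yaw":0.1},{"hand":0,"slide":[-1,19.6,-16],"yaw":0.1},{"hand":0,"slide":[-1,19.6,-16],"yaw":0.1},{"hand":1,"slide":[-1,19.6,-16],"yaw":0.1}]'; python3 -m inch '[{"hand":1,"slide":[0,0,0],"yaw":0},{"hand":1,"slide":[0,0,0],"yaw":0},{"hand":1,"slide":[0,0,0],"yaw":0},{"hand":1,"slide":[0,0,0],"yaw":0},{"hand":1,"slide":[0,0,0],"yaw":0},{"hand":1,"slide":[0,0,2],"yaw":0},{"hand":1,"slide":[0,0,6],"yaw":0},{"hand":1,"slide":[0,0,10],"yaw":0},{"hand":1,"slide":[0,0,10],"yaw":0}]'
```

```text
time_s: 13.18
tcp_pos: [0.5111, -0.1581, 0.0966]
ee_rot: [[0.185, -0.983, 0.004], [-0.983, -0.185, -0.0], [0.001, -0.004, -1.0]]
wrist_force: [-0.2, -0.0, 0.2]
gripper_width: 0.95
time_s: 14.3
tcp_pos: [0.5112, -0.1583, 0.1974]
ee_rot: [[0.185, -0.983, 0.006], [-0.983, -0.185, -0.0], [0.001, -0.006, -1.0]]
wrist_force: [0.0, 0.4, -3.0]
gripper_width: 0.481
```

```bash
python3 -m inch '[{"hand":1,"slide":[-0.9,-5,0],"yaw":0},{"hand":1,"slide":[-1.8,-10,0],"yaw":0},{"hand":1,"slide":[-2.7,-15,0],"yaw":0},{"hand":1,"slide":[-3.6,-19.8,0],"yaw":0},{"hand":1,"slide":[-3.6,-19.8,-2],"yaw":0},{"hand":1,"slide":[-3.6,-19.8,-5],"yaw":0},{"hand":1,"slide":[-3.6,-19.8,-7.5],"yaw":0},{"hand":1,"slide":[-3.6,-19.8,-8.5],"yaw":0},{"hand":1,"slide":[-3.6,-19.8,-9],"yaw":0}]'; python3 -m inch '[{"hand":1,"slide":[0,0,-0.3],"yaw":0},{"hand":1,"slide":[0,0,-0.5],"yaw":0},{"hand":1,"slide":[0,0,-0.6],"yaw":0},{"hand":1,"slide":[0,0,-0.6],"yaw":0}]'
```

```text
time_s: 15.42
tcp_pos: [0.4734, -0.356, 0.1035]
ee_rot: [[0.185, -0.983, -0.002], [-0.983, -0.185, 0.001], [-0.001, 0.002, -1.0]]
wrist_force: [0.0, -0.5, -2.1]
gripper_width: 0.476
time_s: 15.92
tcp_pos: [0.4742, -0.3563, 0.0999]
ee_rot: [[0.185, -0.983, 0.001], [-0.983, -0.185, -0.001], [0.001, -0.001, -1.0]]
wrist_force: [-0.3, 0.8, 2.7]
gripper_width: 0.485
```

```bash
python3 -m inch '[{"hand":0.3,"slide":[0,0,0],"yaw":0},{"hand":0,"slide":[0,0,0],"yaw":0},{"hand":0,"slide":[0,0,1],"yaw":0},{"hand":0,"slide":[0,0,5],"yaw":0},{"hand":0,"slide":[0,0,10],"yaw":0},{"hand":0.3,"slide":[0,0,16],"yaw":0.17},{"hand":0.5,"slide":[0,0,22],"yaw":0.34},{"hand":0.5,"slide":[0,0,28],"yaw":0.51},{"hand":0.5,"slide":[0.5,4,30],"yaw":0.68},{"hand":0.5,"slide":[1,9,30],"yaw":0.85}]'; python3 -m inch '[{"hand":0.5,"slide":[0.6,4.5,0],"yaw":0.17},{"hand":0.5,"slide":[1.2,9,0],"yaw":0.34},{"hand":0.5,"slide":[1.8,13.5,0],"yaw":0.45},{"hand":0.5,"slide":[2.4,18,0],"yaw":0.534},{"hand":0.5,"slide":[3,22,0],"yaw":0.534},{"hand":0.5,"slide":[3.6,26,0],"yaw":0.534},{"hand":0.5,"slide":[3.6,26.2,0],"yaw":0.534},{"hand":0.5,"slide":[3.6,26.2,0],"yaw":0.534}]'; python3 - <<'E'
from h import *
a=capture("top");b=capture("side")
cv2.imwrite("pics/tc.png",a);cv2.imwrite("pics/sc.png",b)
c=np.zeros((480,800,3),np.uint8); c[:,:400]=cv2.resize(a[230:410,420:570],(400,480)); c[:,400:]=cv2.resize(b[130:330,280:447],(400,480))
cv2.imwrite("pics/g6.png",c)
E
```

```text
time_s: 17.18
tcp_pos: [0.4841, -0.266, 0.4019]
ee_rot: [[0.862, -0.507, 0.006], [-0.507, -0.862, -0.002], [0.006, -0.001, -1.0]]
wrist_force: [0.6, -0.3, -0.6]
gripper_width: 0.542
time_s: 18.18
tcp_pos: [0.5196, -0.0044, 0.3992]
ee_rot: [[1.0, -0.0, 0.0], [-0.0, -1.0, -0.0], [0.0, 0.0, -1.0]]
wrist_force: [0.1, -0.0, -0.5]
gripper_width: 0.499
```

View pics/g6.png

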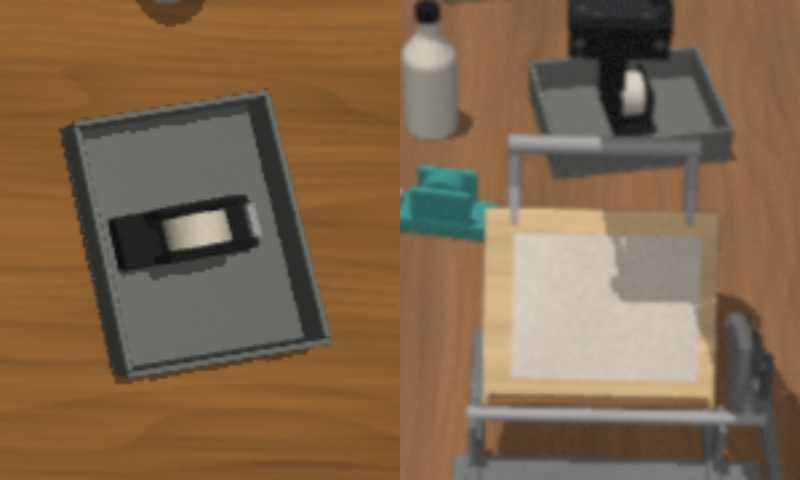

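Dispenser sits upright on the tray floor (crop 185,235) and the board holds at 0.91. Now grip the bar and raise it to about 1.23.

```bash
python3 -m inch '[{"hand":0.5,"slide":[0,0,-4],"yaw":0},{"hand":0.5,"slide":[0,0,-7.5],"yaw":0},{"hand":0.5,"slide":[0,0.1,-9.2],"yaw":0},{"hand":0.5,"slide":[0,0.1,-9.2],"yaw":0},{"hand":0.8,"slide":[0,0.1,-9.2],"yaw":0},{"hand":1,"slide":[0,0.1,-9.2],"yaw":0},{"hand":1,"slide":[0,0.1,-9.2],"yaw":0},{"hand":1,"slide":[0,0.1,-9.2],"yaw":0}]'; python3 -m inch '[{"hand":1,"slide":[0,0.9,0.7],"yaw":0},{"hand":1,"slide":[0,1.9,1.3],"yaw":0},{"hand":1,"slide":[0,2.9,1.9],"yaw":0},{"hand":1,"slide":[0,3.9,2.4],"yaw":0},{"hand":1,"slide":[0,4.9,2.9],"yaw":0},{"hand":1,"slide":[0,5.8,3.3],"yaw":0},{"hand":1,"slide":[0,6.5,3.5],"yaw":0},{"hand":1,"slide":[0,6.5,3.5],"yaw":0},{"hand":1,"slide":[0,6.5,3.5],"yaw":0}]'; python3 - <<'E'
from h import *
a=capture("top");b=capture("side")
c=np.zeros((480,800,3),np.uint8); c[:,:400]=cv2.resize(a[210:390,210:360],(400,480)); c[:,400:]=cv2.resize(b[130:330,300:467],(400,480))
cv2.imwrite("pics/g7.png",c)
E
```

```text
time_s: 19.27
tcp_pos: [0.52, -0.0036, 0.3074]
ee_rot: [[1.0, -0.0, 0.001], [-0.0, -1.0, -0.001], [0.001, 0.001, -1.0]]
wrist_force: [-0.0, -2.4, 0.8]
gripper_width: 0.172
time_s: 20.4
tcp_pos: [0.5199, 0.0607, 0.3448]
ee_rot: [[1.0, 0.0, 0.002], [0.0, -1.0, -0.003], [0.002, 0.003, -1.0]]
wrist_force: [-2.0, -4.8, 8.7]
gripper_width: 0.169
```

View pics/g7.png

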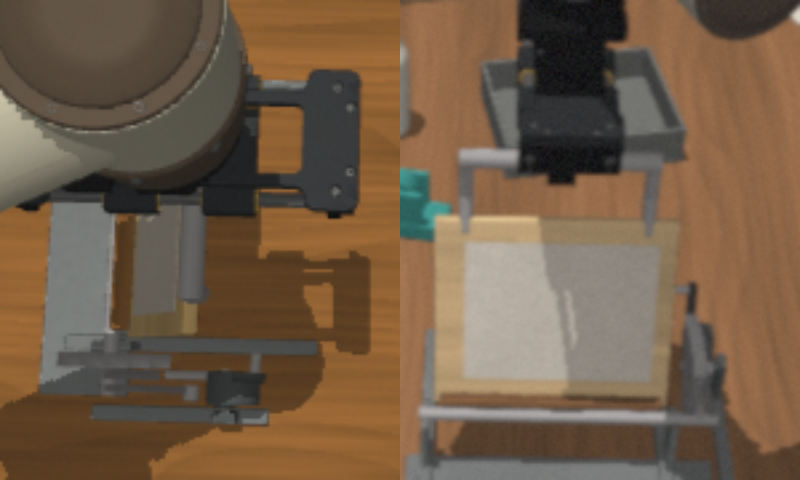

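```bash
python3 -m inch '[{"hand":1,"slide":[0,-1.3,-0.5],"yaw":0},{"hand":1,"slide":[0,-2.5,-1.1],"yaw":0},{"hand":1,"slide":[0,-3.8,-1.7],"yaw":0},{"hand":1,"slide":[0,-4.9,-2.4],"yaw":0},{"hand":1,"slide":[0,-6.1,-3.2],"yaw":0},{"hand":1,"slide":[0,-6.6,-3.7],"yaw":0},{"hand":1,"slide":[0,-7.1,-4.1],"yaw":0},{"hand":1,"slide":[0,-7.1,-4.1],"yaw":0}]'
```

```text
time_s: 21.5
tcp_pos: [0.5201, -0.0102, 0.3012]
ee_rot: [[1.0, -0.001, 0.001], [-0.001, -1.0, -0.002], [0.001, 0.002, -1.0]]
wrist_force: [0.4, -5.0, 4.3]
gripper_width: 0.17
```

```bash
python3 -m inch '[{"hand":1,"slide":[0,-0.6,-0.4],"yaw":0},{"hand":1,"slide":[0,-1.15,-0.8],"yaw":0},{"hand":1,"slide":[0,-1.6,-1.3],"yaw":0},{"hand":1,"slide":[0,-2.1,-1.8],"yaw":0},{"hand":1,"slide":[0,-2.1,-1.8],"yaw":0}]'
```

```text
time_s: 22.12
tcp_pos: [0.52, -0.0302, 0.2819]
ee_rot: [[1.0, -0.001, -0.0], [-0.001, -1.0, 0.001], [-0.0, -0.001, -1.0]]
wrist_force: [2.4, 0.6, -1.6]
gripper_width: 0.17
```

```bash
python3 -m inch '[{"hand":1,"slide":[0,-1.1,-1.2],"yaw":0},{"hand":1,"slide":[0,-2,-2.5],"yaw":0},{"hand":1,"slide":[0,-2.9,-3.8],"yaw":0},{"hand":1,"slide":[0,-3.7,-5.3],"yaw":0},{"hand":1,"slide":[0,-4.4,-6.7],"yaw":0},{"hand":1,"slide":[0,-4.9,-8.2],"yaw":0},{"hand":1,"slide":[0,-5.4,-9.8],"yaw":0},{"hand":1,"slide":[0,-5.8,-11.3],"yaw":0},{"hand":1,"slide":[0,-5.8,-11.3],"yaw":0}]'
```

```text
time_s: 23.25
tcp_pos: [0.5201, -0.088, 0.168]
ee_rot: [[1.0, -0.001, -0.001], [-0.001, -1.0, 0.001], [-0.001, -0.001, -1.0]]
wrist_force: [3.1, 5.1, -2.2]
gripper_width: 0.171
```

```bash
python3 -m inch '[{"hand":1,"slide":[0,-0.2,-1],"yaw":0},{"hand":1,"slide":[0,-0.2,-2],"yaw":0},{"hand":1,"slide":[0,-0.2,-2.9],"yaw":0},{"hand":1,"slide":[0,-0.3,-3.6],"yaw":0},{"hand":1,"slide":[0,-0.3,-4.1],"yaw":0},{"hand":1,"slide":[0,-0.3,-4.4],"yaw":0},{"hand":1,"slide":[0,-0.3,-4.6],"yaw":0},{"hand":1,"slide":[0,-0.3,-4.6],"yaw":0}]'
```

```text
time_s: 24.25
tcp_pos: [0.5202, -0.0909, 0.1303]
ee_rot: [[1.0, 0.003, 0.002], [0.003, -1.0, -0.001], [0.002, 0.001, -1.0]]
wrist_force: [-12.0, 9.9, 41.9]
gripper_width: 0.177
```

```bash
python3 -m inch '[{"hand":1,"slide":[0,0,0.8],"yaw":0},{"hand":0.8,"slide":[0,0,0.8],"yaw":0},{"hand":0.55,"slide":[0,0,0.8],"yaw":0},{"hand":0.55,"slide":[0,0,0.8],"yaw":0},{"hand":0.55,"slide":[0,0,3],"yaw":0},{"hand":0.55,"slide":[0,0,7],"yaw":0},{"hand":0.55,"slide":[0,-4,12],"yaw":0},{"hand":0.4,"slide":[0,-9,15],"yaw":0},{"hand":0,"slide":[0,-14,18],"yaw":0},{"hand":0,"slide":[0,-18,22],"yaw":0}]';python3 -m inch '[{"hand":0,"slide":[0,-5,5],"yaw":0},{"hand":0,"slide":[0,-9,5],"yaw":0},{"hand":0,"slide":[0,-9,5],"yaw":0}]'; python3 - <<'E'
from h import *
a=capture("top");b=capture("side")
cv2.imwrite("pics/td.png",a);cv2.imwrite("pics/sd.png",b)
c=np.zeros((480,800,3),np.uint8); c[:,:400]=cv2.resize(a[210:390,210:360],(400,480)); c[:,400:]=cv2.resize(b[170:350,300:450],(400,480))
cv2.imwrite("pics/g8.png",c)
E
```

```text
time_s: 25.5
tcp_pos: [0.5188, -0.2731, 0.3431]
ee_rot: [[1.0, -0.002, -0.004], [-0.002, -1.0, 0.001], [-0.004, -0.001, -1.0]]
wrist_force: [2.2, -0.5, 0.1]
gripper_width: 0.704
time_s: 25.88
tcp_pos: [0.5192, -0.364, 0.3924]
ee_rot: [[1.0, -0.005, -0.002], [-0.005, -1.0, 0.001], [-0.002, -0.001, -1.0]]
wrist_force: [-0.4, 0.6, -0.7]
gripper_width: 0.976
```

View pics/g8.png

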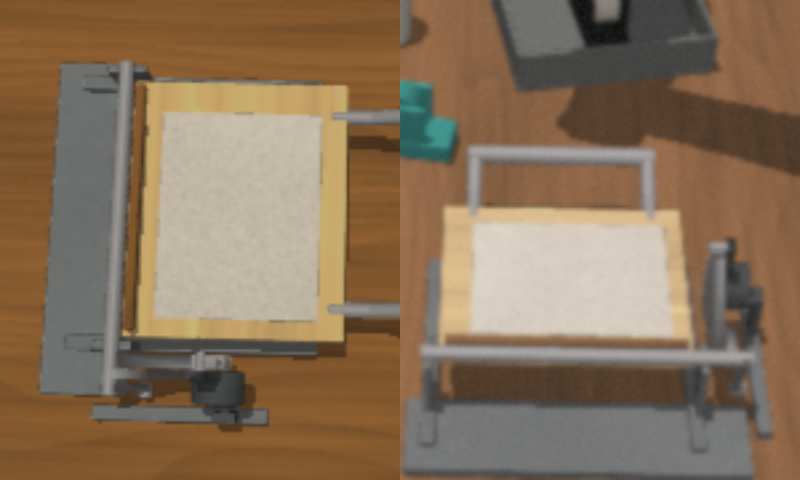

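```bash
python3 - <<'E'
from h import *
for px in((326.3,227.4),(360,227.6),(394.9,228.1)):
    o,v=ray("side",px)
    for a in(0,.03,.06,.1,.15,.21): 
        # distance of ray to the bar axis point at tilt a (in yz)
        y,z=.139-.23*np.cos(a),.0725+.23*np.sin(a); t=(y-o[1])/v[1]; print(a,round((o+v*t)[2]-z,4),end="; ")
    print()
a=cv2.imread("pics/td.png"); hsv=cv2.cvtColor(a,cv2.COLOR_BGR2HSV)
for r in(255,270,285,300,315): print(r,[(c,*hsv[r,c]) for c in range(352,378,2)])
E
```

```text
0 0.0001; 0.03 -0.0067; 0.06 -0.0134; 0.1 -0.0219; 0.15 -0.032; 0.21 -0.0434; 
0 0.0015; 0.03 -0.0053; 0.06 -0.0119; 0.1 -0.0205; 0.15 -0.0306; 0.21 -0.042; 
0 0.002; 0.03 -0.0048; 0.06 -0.0114; 0.1 -0.0199; 0.15 -0.03; 0.21 -0.0414; 
255 [(352, np.uint8(15), np.uint8(13), np.uint8(118)), (354, np.uint8(8), np.uint8(9), np.uint8(114)), (356, np.uint8(15), np.uint8(9), np.uint8(112)), (358, np.uint8(23), np.uint8(9), np.uint8(109)), (360, np.uint8(8), np.uint8(10), np.uint8(107)), (362, np.uint8(8), np.uint8(10), np.uint8(102)), (364, np.uint8(12), np.uint8(11), np.uint8(113)), (366, np.uint8(15), np.uint8(10), np.uint8(147)), (368, np.uint8(13), np.uint8(13), np.uint8(141)), (370, np.uint8(14), np.uint8(29), np.uint8(115)), (372, np.uint8(15), np.uint8(169), np.uint8(124)), (374, np.uint8(15), np.uint8(169), np.uint8(124)), (376, np.uint8(15), np.uint8(164), np.uint8(123))]
270 [(352, np.uint8(15), np.uint8(167), np.uint8(119)), (354, np.uint8(16), np.uint8(168), np.uint8(117)), (356, np.uint8(15), np.uint8(166), np.uint8(117)), (358, np.uint8(15), np.uint8(165), np.uint8(116)), (360
[... 1738 characters left out ...]
8(15), np.uint8(166), np.uint8(132))]
315 [(352, np.uint8(15), np.uint8(165), np.uint8(127)), (354, np.uint8(14), np.uint8(164), np.uint8(126)), (356, np.uint8(15), np.uint8(167), np.uint8(125)), (358, np.uint8(15), np.uint8(163), np.uint8(125)), (360, np.uint8(15), np.uint8(165), np.uint8(125)), (362, np.uint8(14), np.uint8(135), np.uint8(121)), (364, np.uint8(15), np.uint8(8), np.uint8(126)), (366, np.uint8(13), np.uint8(12), np.uint8(148)), (368, np.uint8(18), np.uint8(10), np.uint8(132)), (370, np.uint8(14), np.uint8(79), np.uint8(106)), (372, np.uint8(15), np.uint8(168), np.uint8(126)), (374, np.uint8(15), np.uint8(165), np.uint8(128)), (376, np.uint8(15), np.uint8(166), np.uint8(129))]
```

```bash
python3 -m inch '[{"hand":0,"slide":[0,0,3],"yaw":0},{"hand":0,"slide":[0,0,3],"yaw":0},{"hand":0,"slide":[0,0,3],"yaw":0},{"hand":0,"slide":[0,0,3],"yaw":0}]'; python3 - <<'E'
from h import *
a=capture("top");b=capture("side")
c=np.zeros((600,800,3),np.uint8); c[:300,:400]=cv2.resize(a,(400,300)); c[:300,400:]=cv2.resize(b,(400,300)); c[300:,:400]=cv2.resize(a[240:390,420:620],(400,300)); c[300:,400:]=cv2.resize(b[120:270,280:480],(400,300))
cv2.imwrite("pics/g9.png",c)
a0=cv2.imread("pics/top0.png")
for n,(y0,y1,x0,x1) in dict(mug=(175,235,125,190),carton=(250,350,105,185)).items(): print(n,np.abs(a[y0:y1,x0:x1].astype(int)-a0[y0:y1,x0:x1]).mean())
b0=cv2.imread("pics/side0.png"); print("bottle",np.abs(b[125:190,275:308].astype(int)-b0[125:190,275:308]).mean())
print(sense()["wrist_force"])
E
```

```text
time_s: 26.48
tcp_pos: [0.5197, -0.3605, 0.4226]
ee_rot: [[1.0, 0.0, -0.002], [0.0, -1.0, 0.001], [-0.002, -0.001, -1.0]]
wrist_force: [-0.9, 0.4, 0.4]
gripper_width: 1.006
mug 4.038376068376069
carton 4.981166666666667
bottle 3.997979797979798
[ 0.69650653 -1.00224862  0.3909746 ]
```

View pics/g9.png

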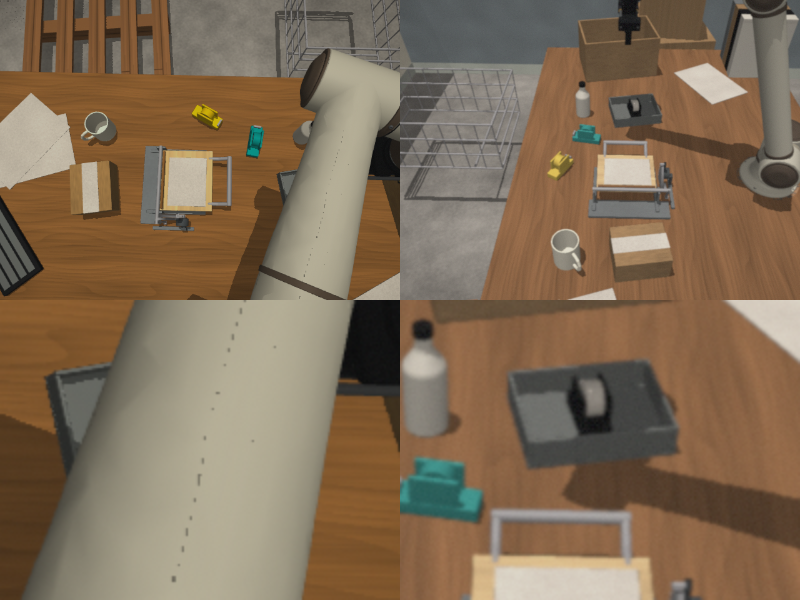

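The board is flat, the dispenser stands upright in the tray, and the carton, mug and bottle look unmoved. The arm is clear of everything, so I'm handing in.

```bash
python3 -c "
from station import finish_job; print(finish_job())"
```

```text
the job is handed in; nothing more can be done
None
```

The dispenser is out from under the board and upright on the tray floor, and the board lies flat. I handed the job in at about 26.5 s of the 72 s allowed.

**What I did:** The moves couldn't lean the hand, so I first lifted the board by its bar from 0.73 to the 0.91 notch to make room. I then dragged the dispenser out by its free end, regripped its raised middle and set it in the tray. After that I raised the bar to about 1.23 rad, lowered it by hand past the notches, let go and backed away.

**Order:** Lifting the board one notch before taking the dispenser out is a small departure from the order you gave. The pawl was only tipped back after the dispenser was in the tray.

**Last checks:**
- **Board:** the side picture puts the bar within about 0.01 rad of flat.
- **Dispenser:** it stands upright inside the tray.
- **Other objects:** the carton, mug and bottle look unmoved.
- **Force:** wrist force was near zero at the end, with the arm clear. When I pressed the bar down at flat it briefly reached about 45 N through the fingers, because I commanded roughly 8 mm too low. I backed off before releasing.
- **Not measured:** I did not measure the pawl's lean directly. I took it as tipped back because the bar came down past the notches without catching.

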